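# Uncover the stopper dish and slide it into the marked ring

### The arm

A 6-joint arm with a two-finger parallel gripper is mounted at the origin on a cart in front of the work surface, level with it; the furniture and walls round the work are solid. World frame = base frame: x ahead of the robot, y to its left, z up, the work surface at z = 0. Lengths are in m, angles in degrees, forces in N, time in s.
With the tool pointing down it reaches from about 0.325 to 0.775 m from the base axis. Payload 5.5 kg.
Tool frame: the origin (TCP) lies at the centre of the arm's flange, where the gripper is bolted on; the fingertips stand 182 mm ahead of it and the grasp point (between the pads) lies 163 mm ahead of it; z points along the fingers, y is the line along which they close (so a half turn about z gives the same grasp; the last joint's range is limited). The gripper opens to 88 mm and grips with 3 to 60 N. Pads are 20 mm wide; open, the fingers measure 115 mm over their backs; the gripper's body (75 mm by 178 mm) begins 61 mm behind the grasp point.
Start: joints at [-76.243, 5.22, 70.514, -0, 104.267, -3.249], TCP at [0.175, -0.574, 0.405] pointing down, gripper open.
Joint ranges: [-164.24, 164.24], [-49.07, 125.15], [9.68, 141.18], [-86.29, 266.29], [3.28, 154.24], [-151.56, 151.56]. Speed limits (degrees/s): [147.25, 147.25, 172.46, 180, 180, 180].

### API

Orientations are given as [roll, pitch, yaw] about the fixed x, y, z axes, in that order (R = Rz(yaw) Ry(pitch) Rx(roll)).
In Python, from station import r gives the robot as it stands. The module is installed in compiled form; this text tells all that it offers. Calls block until the motion is done:
- r.reach(position, orientation): joint-space move of the TCP to a pose.
- r.servo_line(position, rotation=None, speed=0.15): straight line of the TCP; rotation=None keeps the orientation; speed is the mean speed in m/s.
- r.move_joints(angles): joint-space move.
- r.let_go() and r.grab(squeeze=None): open the fingers fully, or close them until they stop; squeeze is the grip in N (None keeps the last).
- r.wait(seconds).
- r.inverse_kinematics(position, orientation): joint angles nearest the present ones, or None.
- r.sense(): the state.
- r.snapshot(name): name is "scene" or "top" or "wrist"; returns a dict with "frame" (400x640x3 uint8, red, green, blue), "fx", "fy", "cx", "cy" (pixels), "R" (3x3) and "t" (3): a world point X has camera coordinates R X + t. Camera axes: x right, y down, z forward; pixel columns grow to the right and rows downward; lengths in m; the calibration is good to about 2 mm. A picture is of the moment at which its call begins. There is no depth.
A pose or a line that the arm cannot do raises r.IKError and nothing moves.
- r.hand_in(): hands the job in; it is judged then, once.
The state is a dict: "clock": time; "joints": joint angles; "joint_vel": joint speeds; "joint_torque": joint torques, N m; "tcp_pos": TCP position; "orientation": TCP orientation; "contact_force": force on the tool from outside, world axes, zero at the start; "torque": the same for the moment, N m; "opening": finger opening in m; "gripper_force": force on a finger pad.
Only numpy, scipy, OpenCV 4.12 (cv2) and the standard library are available. Lean on these libraries where they do the work, as an engineer would, in place of code of your own. Each camera call takes 0.05 s, during which the arm holds its last target. There are 200 camera calls.

### The job

Take the knobbed lid off the white dish of rubber stoppers and lay it flat, knob up, in the middle of the blue mat. Then push the open dish across the bench, without lifting it and without putting the fingers inside it, until it stands wholly within the yellow tape ring, with its stoppers still in it. Leave the flask, the tape roll and the marker where they are.

Things in the scene. Friction and masses are not known exactly. Their poses are not given: they have to be found in the camera images.
- dish: Round white open dish with a thin blue stripe round it, loose on the bench, 120 mm outside diameter, 50 mm high, wall 8 mm thick, about 0.5 kg (it varies), too wide to grip across. Origin: centre of its underside. z up; round, so its yaw does not matter. At the start its lid is on.
- dish_inside: The inner surface of the dish (104 mm inside diameter, floor 7 mm above the dish's underside), fixed to the dish. Origin: on the dish's axis, 5 mm above its underside. The fingers must not touch it.
- lid: Loose round white lid, 126 mm across, 0.15 kg, plate 8 mm thick on a 96 mm wide, 6 mm deep spigot that fits the dish loosely (4 mm play). Black round knob on top. Origin: centre of the spigot's underside; the plate's top is 14 mm above it. z points up through the knob. On the dish the origin is 44 mm above the dish's underside; laid on the mat, 3 mm above the bench.
- lid_knob (a point): Grip point of the lid's black knob, on its axis, 37 mm above the lid's origin. The knob is 27 mm wide from 10 mm below to 9 mm above this point, with a narrower neck below; its top is 13 mm and the lid's plate 23 mm from this point.
- mat: Square blue mat lying fixed on the bench, 150 x 150 x 3 mm, the place for the lid. Origin: centre of its underside. It may lie on the left or the right.
- tape_ring: Ring of yellow marking tape stuck flat on the bench, 144 mm inside and 160 mm outside diameter, no thickness to catch on. Origin: its centre, on the bench. It lies on the other side from the mat.
- stopper_1: Red rubber stopper, 29 mm wide, 28 mm high, loose in the dish. Origin: centre of its underside.
- stopper_2: Grey rubber stopper, 22 mm wide, 24 mm high, loose in the dish. Origin: centre of its underside.
- stopper_3: Red rubber stopper, 36 mm wide, 30 mm high, loose in the dish. Origin: centre of its underside.
- flask: Clear conical flask, 64 mm wide, 104 mm high, standing loose on the far side of the yellow ring. Leave it. Origin: centre of its underside.
- tape_roll: Roll of black tape lying flat, 62 mm wide, 19 mm high, loose beyond the dish. Leave it. Origin: centre of its underside.
- marker: White marker pen with a black cap, 138 mm long, 15 mm high, lying loose across the near edge of the bench. Leave it. Origin: centre of its underside, y along it.
Mind the look-alikes: they are no part of the job. What is shaped like the dish but green is not meant.

How it is judged (in metres and radians):
On the way, in this order (a step that is already met when the one before it is completed fails the run):
1. the lid lies released on the blue mat, knob up, before the dish has come near the ring (horizontal distance between lid and mat below 0.03 m and height (world z) of lid below 0.008 m and angle between lid's own z axis and vertical below 0.1 rad and contact force between the fingers and lid below 0.1 N and horizontal distance between dish and tape_ring above 0.1 m), for 0.2 s.
2. the dish stands within the yellow ring (horizontal distance between dish and tape_ring below 0.014 m), for 0.2 s.
At the end, for the whole second after the job is handed in: The dish stands upright and at rest on the bench with its centre within 14 mm of the yellow ring's centre, the three stoppers in it; the lid lies flat, knob up and at rest on the blue mat, its centre within 30 mm of the mat's centre (horizontal distance between dish and tape_ring below 0.014 m and height (world z) of dish below 0.004 m and angle between dish's own z axis and vertical below 0.06 rad and linear speed of each of dish, lid below 0.01 m/s and horizontal distance between lid and mat below 0.03 m and height (world z) of lid below 0.008 m and angle between lid's own z axis and vertical below 0.1 rad and horizontal distance between each of stopper_1, stopper_2, stopper_3 and dish below 0.055 m and height (world z) of each of stopper_1, stopper_2, stopper_3 below 0.045 m); the robot touches nothing.
It fails at once if the dish is lifted off the bench (its underside's centre more than 10 mm up) (height (world z) of dish above 0.01 m).
It fails at once if the dish is tipped by more than about 14 degrees (angle between dish's own z axis and vertical above 0.25 rad).
It fails at once if the fingers touch the inside of the dish (contact force between the fingers and dish_inside above 0.5 N).
It fails at once if the flask, the tape roll or the marker is moved by more than 25 mm (distance of any of flask, tape_roll, marker from where it was at the start of the episode above 0.025 m).
It also fails if it takes over 56 s, if anything falls off the work surface, if the arm or the gripper's body presses on something with over 40 N, if the wrist force passes 120 N, or if a joint passes its speed limit or range.

## Working session

There is one attempt and no reset: what is moved stays moved. The work goes in short steps, each a Python script; the robot and the scene stay as the last script left them, time stands still between calls to the robot, and variables do not carry over. Pictures are saved under pics/ and viewed, at most 10 in all, crops included, and the job is handed in when it is done.

```bash
mkdir -p pics && cat > h.py <<'E'
import numpy as np, cv2
from station import r
def snap(n,f=None):
    s=r.snapshot(n)
    if f: cv2.imwrite('pics/'+f,s['frame'][:,:,::-1])
    return s
def ray(s,u,v,z):
    R=np.array(s['R']);t=np.array(s['t']);c=-R.T@t
    d=R.T@np.array([(u-s['cx'])/s['fx'],(v-s['cy'])/s['fy'],1])
    return c+d*(z-c[2])/d[2]
def proj(s,X):
    p=np.array(s['R'])@np.array(X)+np.array(s['t']);return s['fx']*p[0]/p[2]+s['cx'],s['fy']*p[1]/p[2]+s['cy']
E
python3 - <<'E'
from h import *
a=snap('top','top1.png');b=snap('scene','scene1.png')
for s in(a,b):print(-np.array(s['R']).T@np.array(s['t']),s['fx'])
E
```

```text
[0.43895028 0.06362576 1.46516233] 498.42727098107076
[ 0.8921837  -0.62804196  0.89780179] 384.95814321000574
```

View pics/top1.png

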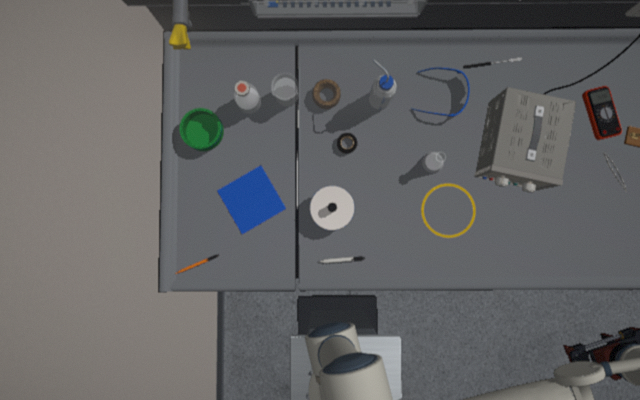

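View pics/scene1.png

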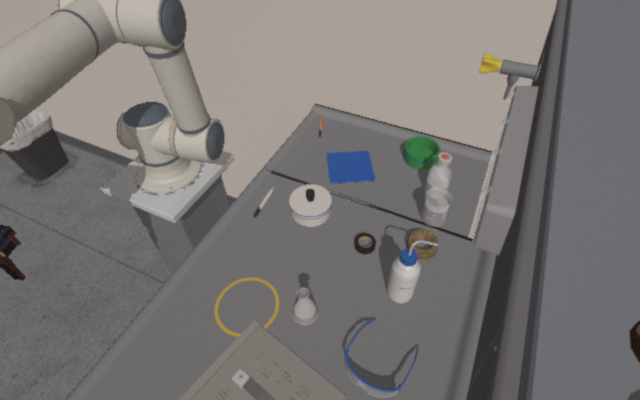

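Top view: the dish with its white lid is at (332,208), with the black knob at (332,207). The mat is at (252,199), the ring at (448,210), the flask at (433,160), the tape roll at (347,143) and the white marker at (342,260). Possible mix-ups are the green dish (201,129), brown bowl (326,94), orange pen (197,263) and white bottle (380,90). I choose the white one at (332,208) and will check it in a crop.

```bash
python3 - <<'E'
from h import *
a=snap('top');b=snap('scene')
def cen(s,lo,hi,z,box):
    h=cv2.cvtColor(s['frame'],cv2.COLOR_RGB2HSV);m=cv2.inRange(h,lo,hi);k=np.zeros_like(m);x0,y0,x1,y1=box;k[y0:y1,x0:x1]=1;m*=k
    c=max(cv2.findContours(m,cv2.RETR_EXTERNAL,cv2.CHAIN_APPROX_NONE)[0],key=cv2.contourArea)
    P=np.array([ray(s,u,v,z)[:2] for u,v in c[:,0]],np.float32)
    return c,P
for n,lo,hi,z,bt,bs in[('mat',(105,120,60),(125,255,255),.003,(210,150,295,245),(320,145,380,190)),('ring',(18,100,80),(35,255,255),0,(400,170,500,250),(200,270,300,345)),('lid',(0,0,140),(179,60,255),.058,(300,178,365,240),(280,180,340,212))]:
    for s,bx in((a,bt),(b,bs)):
        c,P=cen(s,lo,hi,z,bx);M=cv2.minEnclosingCircle(P);print(n,len(c),M,cv2.minAreaRect(P))
for n,p,z in[('flask',(428,166),0),('roll',(347,143),.019),('knob top',(332,207),.094),('mk1',(320,262),.01),('mk2',(364,259),.01)]:print(n,ray(a,*p,z))
print('knob scene',ray(b,310,192,.094),'flask s',ray(b,305,315,0))
cr=np.hstack([cv2.resize(a['frame'][150:270,290:490],(800,480),interpolation=cv2.INTER_CUBIC)])
cv2.imwrite('pics/c1.png',cr[:,:,::-1])
E
```

```text
mat 172 ((0.5464390516281128, 0.2725110948085785), 0.10291431099176407) ((0.547002911567688, 0.27268946170806885), (0.1495942622423172, 0.15049849450588226), 30.055044174194336)
mat 141 ((0.5485564470291138, 0.2719469666481018), 0.1013164296746254) ((0.5475379824638367, 0.2725253105163574), (0.1470986306667328, 0.14865005016326904), 30.1190242767334)
ring 153 ((0.5121262669563293, -0.305692195892334), 0.08078363537788391) ((0.5123957395553589, -0.30600035190582275), (0.1586371213197708, 0.15922075510025024), 88.76500701904297)
ring 284 ((0.5119979977607727, -0.3057442903518677), 0.08027509599924088) ((0.5095495581626892, -0.30245107412338257), (0.15925604104995728, 0.15181466937065125), 42.0341682434082)
lid 123 ((0.5184794068336487, 0.03625306114554405), 0.06285199522972107) ((0.518296480178833, 0.03741590678691864), (0.12163248658180237, 0.12170373648405075), 89.67729187011719)
lid 105 ((0.519069254398346, 0.03690909221768379), 0.0636000707745552) ((0.514930009841919, 0.04401201009750366), (0.12394660711288452, 0.10812535881996155), 25.041667938232422)
flask [ 0.64281438 -0.2501861   0.        ]
roll [ 0.70959785 -0.01010581  0.019     ]
knob top [0.5174326  0.03673023 0.094     ]
mk1 [0.36284937 0.07098637 0.01      ]
mk2 [ 0.37083671 -0.05656981  0.01      ]
knob scene [0.52205157 0.032692   0.094     ] flask s [ 0.65676766 -0.26659719  0.        ]
```

View pics/c1.png

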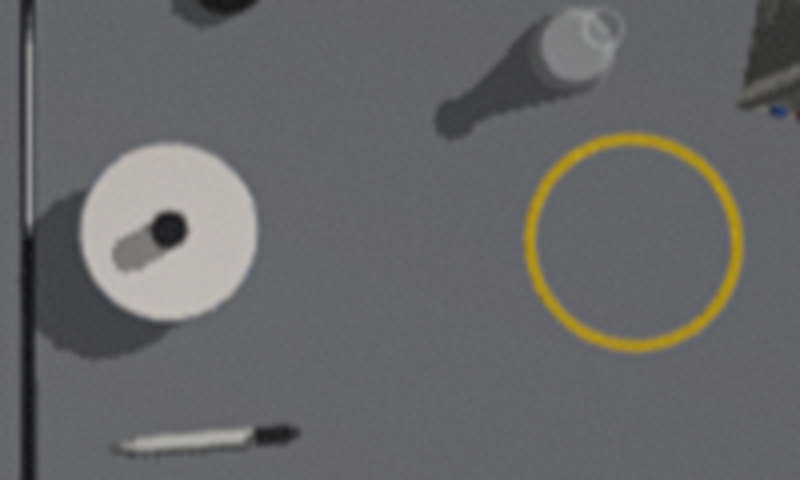

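The crop confirms the plain white lid with the black knob, and the sizes match: lid 126 mm, mat 150 mm, ring 160 mm. Next, lift the lid.

```bash
python3 - <<'E'
from h import *
s=r.sense();print(s['clock'],s['orientation'])
D=[180,0,0]
L=np.array([.5185,.0366])
for p in([*L,.40],[*L,.2455],[.547,.2725,.35],[.547,.2725,.2045],[.512,-.25,.193]):
    print(r.inverse_kinematics(p,[180,0,0]),r.inverse_kinematics(p,[180,0,90]))
E
```

```text
0.2 [-1.79933914e+02 -3.34699233e-03  1.70045199e+01]
[ 2.87258043e-01 -7.20310796e+00  8.32646350e+01 -2.54444375e-14
  1.03938473e+02  9.02872580e+01] [ 2.87258043e-01 -7.20310796e+00  8.32646350e+01 -2.54444375e-14
  1.03938473e+02  2.87258043e-01]
[ 2.87258043e-01 -5.59724077e+00  9.74782027e+01 -2.54444375e-14
  8.81190380e+01  9.02872580e+01] [ 2.87258043e-01 -5.59724077e+00  9.74782027e+01 -2.54444375e-14
  8.81190380e+01  2.87258043e-01]
[ 2.32918540e+01  6.69117171e+00  7.44685256e+01 -2.54444375e-14
  9.88403027e+01  1.13291854e+02] [ 2.32918540e+01  6.69117171e+00  7.44685256e+01 -2.54444375e-14
  9.88403027e+01  2.32918540e+01]
[ 2.32918540e+01  9.92087534e+00  8.58308970e+01 -2.54444375e-14
  8.42482277e+01  1.13291854e+02] [ 2.32918540e+01  9.92087534e+00  8.58308970e+01 -2.54444375e-14
  8.42482277e+01  2.32918540e+01]
[-2.94464120e+01  4.23574269e+00  9.32079726e+01 -2.54444375e-14
  8.25562847e+01  6.05535880e+01] [-29.44641202   4.23574269  93.20797265   0.          82.55628466
 -29.44641202]
```

```bash
python3 - <<'E'
from h import *
O=[180,0,90];L=[.5185,.0366]
r.let_go()
r.reach([*L,.36],O)
r.servo_line([*L,.2455],speed=.1)
r.grab(20);s=r.sense();print(s['clock'],s['opening'],s['gripper_force'],s['contact_force'],s['tcp_pos'])
r.servo_line([*L,.275],speed=.05)
r.servo_line([*L,.36],speed=.12)
s=r.sense();print(s['clock'],s['opening'],s['gripper_force'],s['contact_force'])
a=snap('top');b=snap('scene')
im=np.hstack([cv2.resize(x,(400,400),interpolation=cv2.INTER_CUBIC) for x in(a['frame'][140:280,260:400],b['frame'][110:270,230:390])])
cv2.imwrite('pics/l1.png',im[:,:,::-1])
E
```

```text
5.1667 0.026325316704976492 20.00011311498568 [-0.10569153 -0.69445423  0.10697493] [0.51850819 0.03661374 0.24550866]
6.7667 0.02673373546542137 19.99976637070631 [ 0.06185634 -0.0287659  -2.29595928]
```

View pics/l1.png

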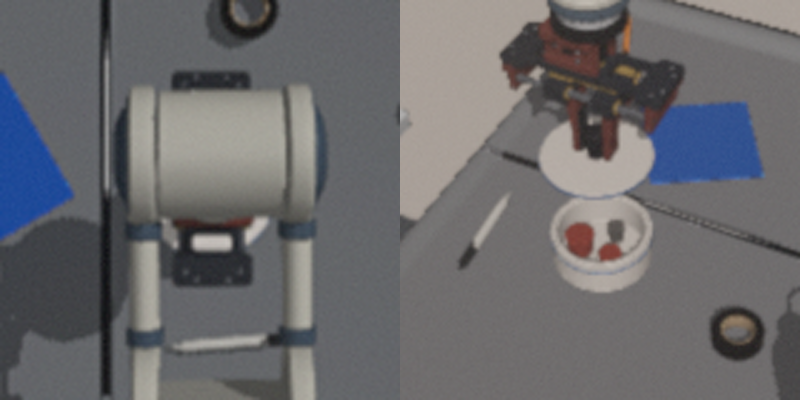

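The lid hangs level in the fingers (right half, at about (597,157)), and the dish below at (600,240) holds all three stoppers. Next, place the lid.

```bash
python3 - <<'E'
from h import *
M=[.5472,.2726]
r.servo_line([*M,.33],speed=.15)
r.servo_line([*M,.216],speed=.1)
z=.216
while z>.200:
    z-=.0015; r.servo_line([*M,z],speed=.03)
    f=r.sense()['contact_force'][2]
    if f>-0.3: break
print(z,f)
r.let_go(); r.wait(.2)
r.servo_line([*M,.33],speed=.2)
s=r.sense();print(s['clock'],s['contact_force'])
r.reach([.5185,.16,.33],[180,0,90])
a=snap('top');b=snap('scene')
im=np.hstack([cv2.resize(x,(400,400),interpolation=cv2.INTER_CUBIC) for x in(a['frame'][140:280,210:350],b['frame'][110:270,250:410])])
cv2.imwrite('pics/l2.png',im[:,:,::-1])
h=cv2.cvtColor(b['frame'],cv2.COLOR_RGB2HSV)
E
```

```text
0.204 1.1522532103767622
13.9417 [-0.16844544  0.59508082 -1.25017381]
```

View pics/l2.png

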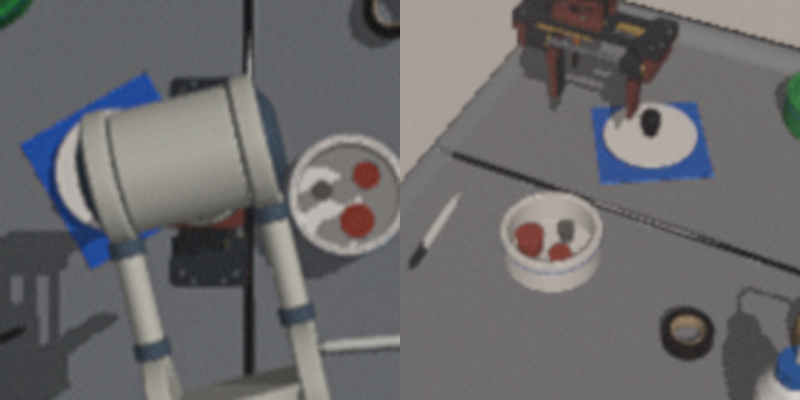

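The lid lies flat on the mat, knob up at (650,122) in the right half. The dish is at (346,194) in the left half with all three stoppers. Next, push with open fingers as a cradle, low on the wall.

```bash
python3 - <<'E'
from h import *
s=r.snapshot('top');c=ray(s,210+346*.35,140+194*.35,.05);print(c)
x=c[0]
r.servo_line([x,.113,.30],speed=.2)
r.servo_line([x,.113,.192],speed=.1); print(r.sense()['contact_force'])
r.servo_line([x,.09,.192],speed=.05); print(r.sense()['contact_force'])
r.servo_line([.512,-.240,.192],speed=.06)
q=r.sense();print(q['clock'],q['contact_force'],q['tcp_pos'])
a=snap('top');b=snap('scene')
im=np.hstack([cv2.resize(v,(400,400),interpolation=cv2.INTER_CUBIC) for v in(a['frame'][140:280,370:510],b['frame'][220:380,180:340])])
cv2.imwrite('pics/p1.png',im[:,:,::-1])
E
```

```text
[0.51740338 0.03844338 0.05      ]
[-1.13750765  0.53130336  0.57459339]
[-0.26276897  0.17199794  0.27930872]
22.5417 [-0.52811205  3.16357124 -0.05162495] [ 0.51200732 -0.23995418  0.19200358]
```

View pics/p1.png

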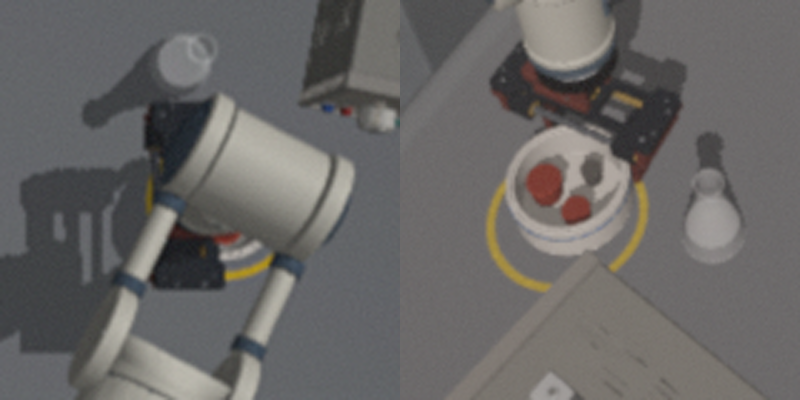

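The dish is in the cradle, partly over the ring, with the stoppers in it. In the right half its rim spans (506,190) to (631,180), top (565,125). I'll fit its centre.

```bash
python3 - <<'E'
from h import *
from scipy.optimize import least_squares
b=snap('scene')
uv=[(506,192),(514,157),(533,135),(565,125),(600,133),(621,155),(630,180)]
P=np.array([ray(b,180+(u-400)*.4,220+v*.4,.05)[:2] for u,v in uv])
f=least_squares(lambda c:np.hypot(*(P-c).T)-.06,P.mean(0));print(f.x,f.fun*1000)
# overlay prediction
im=cv2.resize(b['frame'][220:380,180:340],(800,800),interpolation=cv2.INTER_CUBIC)
for c,col in((f.x,(0,255,0)),(np.array([.512,-.291]),(255,0,255))):
  for z in(.05,0):
    q=np.array([proj(b,[c[0]+.06*np.cos(t),c[1]+.06*np.sin(t),z]) for t in np.linspace(0,6.283,90)])
    cv2.polylines(im,[((q-[180,220])*5).astype(int)],True,col,1)
cv2.imwrite('pics/p2.png',im[:600,:,::-1])
E
```

```text
[ 0.51204585 -0.2931039 ] [-2.53955852 -0.4202195   2.89892281  0.81612942 -2.45840655 -2.82908476
  2.82792441]
```

View pics/p2.png

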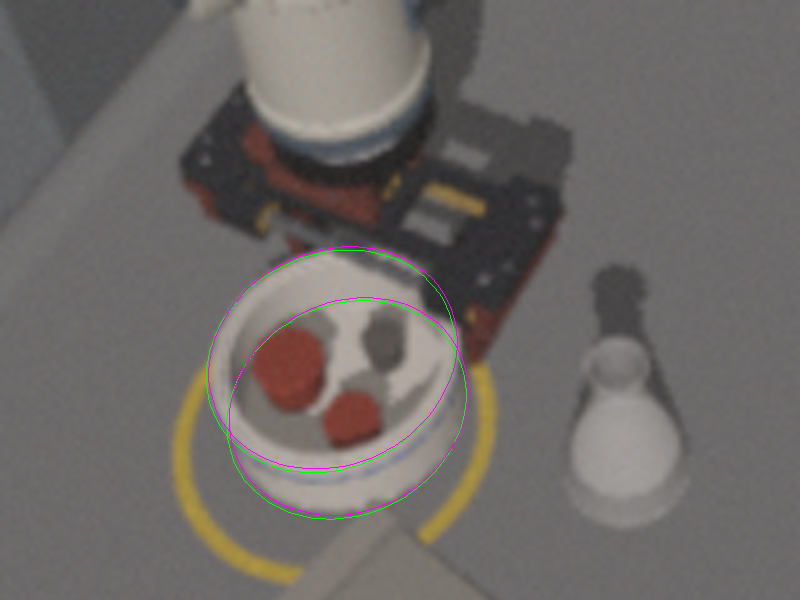

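The overlay matches: the dish centre is at (0.512, -0.292), so it needs 13.7 mm more. Finish the push, back off, and check.

```bash
python3 - <<'E'
from h import *
r.servo_line([.512,-.2537,.192],speed=.03)
r.wait(.2)
r.servo_line([.512,-.20,.192],speed=.08)
r.servo_line([.512,-.19,.36],speed=.2)
r.reach([.40,.05,.40],[180,0,90])
print(r.sense()['clock'])
a=snap('top')
M=(.547,.2725);T=(.512,-.3057)
def c(x0):
    g=a['frame'][140:280,x0:x0+140];im=cv2.resize(g,(400,400),interpolation=cv2.INTER_CUBIC);return im
def circ(im,x0,cx,cy,z,R,col):
    q=np.array([proj(a,[cx+R*np.cos(t),cy+R*np.sin(t),z]) for t in np.linspace(0,6.283,90)])
    cv2.polylines(im,[((q-[x0,140])*400/140).astype(int)],True,col,1)
i1=c(180);circ(i1,180,*M,.017,.063,(0,255,0))
i2=c(378);circ(i2,378,*T,.05,.06,(0,255,0))
cv2.imwrite('pics/f.png',np.hstack([i1,i2])[:,:,::-1])
h=cv2.cvtColor(a['frame'],cv2.COLOR_RGB2HSV)
for n,z,(x0,y0,x1,y1) in(('lid',.017,(215,160,290,240)),('dish',.05,(415,180,475,245))):
    m=cv2.inRange(h,(0,0,140),(179,60,255));k=np.zeros_like(m);k[y0:y1,x0:x1]=1;m*=k
    cc=np.vstack([q for q in cv2.findContours(m,0,1)[0] if len(q)>8])
    print(n,cv2.minEnclosingCircle(np.array([ray(a,*p,z)[:2] for p in cc[:,0]],np.float32)))
E
```

```text
26.3583
lid ((0.5471732020378113, 0.2714223861694336), 0.06307997554540634)
dish ((0.5109875798225403, -0.3061411380767822), 0.059856586158275604)
```

View pics/f.png

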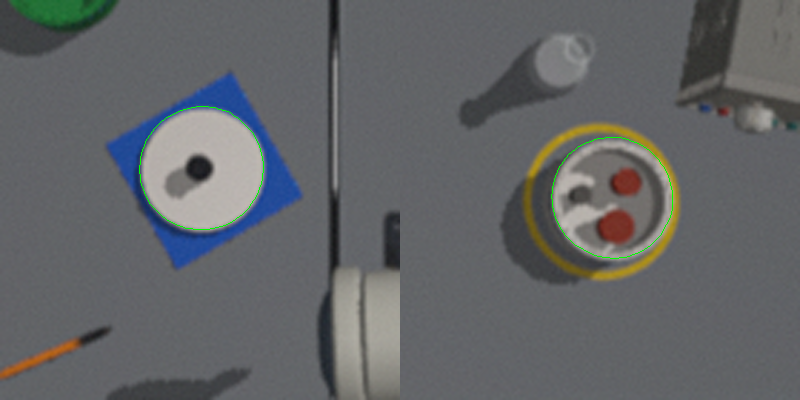

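The lid is centred on the mat at (202,169), and the dish is within the ring at (613,198), about 1 mm off centre, with its three stoppers. The flask has not moved.

```bash
python3 -c "
from station import r
print(r.hand_in())"
```

```text
the job is handed in; nothing more can be done
None
```

I handed the job in: the lid lies flat, knob up, about 1 mm from the mat's centre, and the dish stands about 1 mm from the ring's centre with its three stoppers, at about 26 s of the 56 s allowed; the hand-in returned no verdict.

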